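# Shut the lunchbox and the rice cooker

## Task

Lunch is packed, so close up: push the lunchbox's lid, which hangs open past upright, over and down until it is fully shut, and push the rice cooker's raised lid down until it is fully shut, in either order. Use only the fingertips on the outside of the lids: do not touch the inside of a lid, and do not pinch or lift anything. The lunchbox stays standing about where it is, and everything else on the counter is left undisturbed.

Things in the scene. Friction and masses are not known exactly. Their poses are not given: they have to be found in the camera images.
- lunchbox: Loose green plastic lunchbox with two open compartments side by side, 130 mm (its x) by 200 mm (its y), rim 55 mm above the counter, about 0.8 kg with its lid. Origin: centre of the underside; z up. The lid's hinge line runs along its y axis on the far rim, at x = +65 mm, z = 55 mm in this frame. It, the cooker and the jar stand in a row, in any order.
- lunch_lid (a joint): Angle of the lunchbox lid (rad): 0 = shut, lying flat on the rim; about 1.57 = upright; starts between 1.75 and 2.0, leaning back away from the box. The hinge is stiff: the lid stays at any angle where it is left (about 1 N at the free edge moves it) and does not fall shut.
- lunch_lid_edge (a point): Middle of the lunchbox lid's free edge, on its outer face. The lid is a plate 130 mm from hinge to free edge, 204 mm wide, 8 mm thick with its liner; shut, its outer face is 63 mm above the counter (two look-only raised panels stand 2 mm higher). Its inside, a liner 116 by 184 by 3 mm that faces the compartments when shut, is not to be touched by the robot.
- cooker: Small white round rice cooker, 208 mm in diameter, rim 145 mm above the counter, fixed in place, with a grey front panel with the lid-release button at its x = -112 mm (not used). Origin: centre of the underside; z up. The lid's hinge line runs along its y axis at x = +105 mm, z = 145 mm in this frame, above a block at the back.
- cooker_lid (a joint): Angle of the rice cooker lid (rad): 0 = shut, lying flat on the rim; starts raised between 0.55 and 0.95. The hinge is stiff: the lid stays at any angle where it is left (1 to 5 N at the free edge pushes it down) and does not fall shut.
- cooker_lid_edge (a point): Front edge of the cooker lid's flat top (outer face), 193 mm from the hinge line. The lid is a white disc 208 mm across centred 105 mm from the hinge, top 30 mm over the hinge plane, flat within 88 mm of its centre, then bevelled 12 mm down; shut, its top is 175 mm above the counter. Its inside, an aluminium disc 172 mm across, is not to be touched by the robot.
- teaspoon: White plastic teaspoon 140 mm long, lying just beyond the jar. Leave alone.
- spatula: Grey silicone spatula 260 mm long, lying crosswise beyond the row. Leave alone.
- jar: Clear glass jar with a shut bail-clip lid, 90 mm in diameter, 165 mm tall. Origin under its centre. Leave alone.
- mug: White mug, 80 mm in diameter, 90 mm tall. Leave alone.
- bowl: Blue bowl, 120 mm in diameter, 55 mm tall. Leave alone.
- rice_cup: Clear plastic measuring cup, 68 mm in diameter, 60 mm tall. Leave alone.
- sauce: Amber bottle, 54 mm in diameter, 160 mm tall. Leave alone.
Things that resemble listed ones, but are neither listed nor needed, are in the scene too. What is shaped like the lunchbox but orange is not meant.

How it is judged (in metres and radians):
At the end, for the whole second after the job is handed in: Both lids are shut to within 0.03 rad (about 4 mm at the lunchbox lid's edge, 6 mm at the cooker lid's), and the lunchbox stands flat and still on the counter within 50 mm of where it started (value of joint each of lunch_lid, cooker_lid below 0.03 rad and distance of lunchbox from where it was at the start of the episode below 0.05 m and angle between lunchbox's own z axis and vertical below 0.05 rad and height (world z) of lunchbox below 0.01 m and linear speed of lunchbox below 0.01 m/s); the robot touches nothing.
It fails at once if the lunchbox is lifted (15 mm) or tipped (0.2 rad) (height (world z) of lunchbox above 0.015 m or angle between lunchbox's own z axis and vertical above 0.2 rad).
It fails at once if the lunchbox is shoved more than 50 mm (distance of lunchbox from where it was at the start of the episode above 0.05 m).
It fails at once if the fingers touch the inside of a lid (as in pinching or lifting it) (contact force between the fingers and lunch_lid_c0 above 0.5 N or contact force between the fingers and cooker_lid_c0 above 0.5 N).
It fails at once if a bystander is moved more than 25 mm (distance of any of teaspoon, spatula, jar, mug, bowl, rice_cup, sauce from where it was at the start of the episode above 0.025 m).
It also fails if it takes over 61 s, if anything falls off the work surface, if the arm or the gripper's body presses on something with over 40 N, if the wrist force passes 120 N, or if a joint passes its speed limit or range.

## Robot

A 7-joint arm with a two-finger parallel gripper is mounted at the origin on the work surface. World frame = base frame: x ahead of the robot, y to its left, z up, the work surface at z = 0. Lengths are in m, angles in degrees, forces in N, time in s.
With the tool pointing down it reaches from about 0.425 to 0.875 m from the base axis. Payload 4.7 kg.
Tool frame: the origin (TCP) lies at the very end of the fingers, on their centre line; the grasp point (between the pads) lies 19 mm behind it; z points along the fingers, y is the line along which they close (so a half turn about z gives the same grasp; the last joint's range is limited). The gripper opens to 87 mm and grips with 3 to 60 N. Pads are 19 mm wide; open, the fingers measure 117 mm over their backs; the gripper's body (75 mm by 190 mm) begins 51 mm behind the grasp point.
Start: joints at [76.954, 18.392, -4.016, 83.108, 1.295, 78.541, -3.26], TCP at [0.156, -0.631, 0.196] pointing down, gripper open.
Joint ranges: [-163.93, 163.93], [-17.29, 119.83], [-79.2, 71.16], [3.27, 140.29], [-89.18, 269.18], [5.43, 117.66], [-154.24, 154.24]. Speed limits (degrees/s): [147.25, 147.25, 180, 180, 180, 180, 180].

## Interface

Orientations are given as [roll, pitch, yaw] about the fixed x, y, z axes, in that order (R = Rz(yaw) Ry(pitch) Rx(roll)).
In Python, from cell import get_obs, read_camera, sign_off, silhouettes gives the robot as it stands.
- The arm moves only by the tool play_rows, never from a script. Its argument "steps" is a list that holds one entry, the list of rows, each a list of 7 numbers: the shift along the tool's x, y, z in m, then the turn, a rotation vector about the tool's x, y, z in rad, then the finger opening in m, from 0 to 0.087. A call has 1 to 12 rows; each row shifts and turns the commanded pose from where the row before left it, along the tool's axes as they then stand; what a row does not reach is not made up. A row lasts 1/10 s, in which the tool goes at most 50 mm and 8.59 degrees, less where a joint would pass 70% of its speed; a pose out of reach is approached as far as the arm can. A call is refused whole if a number of a shift passes 0.05 or a number of a turn 0.15, either way. A call with a gripper value outside its range is refused whole. The fingers move at their own pace and stop on an object; "force" is the grip in N (left out, the last holds). Time passes only in rows, so rows that do not move let the fingers close. It gives the time, the measured TCP pose, the force, the opening and the grip force at its end, in the units of the state.
- get_obs(): the state, without advancing time (a new reading comes with each control period).
- read_camera(name): name is "scene" or "top" or "wrist"; returns a dict with "frame" (384x512x3 uint8, red, green, blue), "intrinsics" (3x3 intrinsics, pixels), "view" (4x4, takes a point from world to camera coordinates). Camera axes: x right, y up, looking along -z (the intrinsics and any distortion apply to the point x, -y, -z); pixel columns grow to the right and rows downward; lengths in m; the calibration is good to about 2 mm. A picture is of the moment at which its call begins. There is no depth.
- sign_off(): hands the job in; it is judged then, once.
Trained networks look in the newest picture that a camera, given by its name, has taken for a name from the list of things; names that differ only in an ending like _2 or _b are one class to them, and where a whole thing is asked for, a point or a joint stands for the part that bears it (a point fixed in the world has none). Each returns a list of dicts, best first, with "p" (0 to 1); they miss things now and then, are a little off and sometimes report something else, mostly with a low value. They report only what shows in the picture. A call takes as long as a camera call. They do not tell look-alikes from the thing itself.
- silhouettes(camera, name): "pixels" (384x512 bool, what is visible of it) and "extent" ([left, top, right, bottom] in pixels, round what is visible of it).
The state is a dict: "time_s": time; "qpos": joint angles; "joint_velocities": joint speeds; "effort": joint torques, N m; "tool_pos": TCP position; "tool_rot": TCP orientation; "force": force on the tool from outside, world axes, zero at the start; "wrist_torque": the same for the moment, N m; "grip_width": finger opening in m; "grasp_force": force on a finger pad.
Only numpy, scipy, OpenCV 4.12 (cv2) and the standard library are available. Lean on these libraries where they do the work, as an engineer would, in place of code of your own. Each camera call takes 0.05 s, during which the arm holds its last target. There are 200 camera calls.

## Working session

There is one attempt and no reset: what is moved stays moved. The work goes in short steps, Python scripts to look and compute and a tool call to move; the robot and the scene stay as the last step left them, time stands still between calls to the robot, and variables do not carry over. Pictures are saved under pics/ and viewed, at most 10 in all, crops included, and the job is handed in when it is done.

Besides the shell and the picture viewer there is one more tool, called by a JSON object that holds its "name" and its "arguments". play_rows: Moves the arm, as the interface text tells. Its arguments: {"type":"object","properties":{"steps":{"type":"array","items":{"type":"array","items":{"type":"array","items":{"type":"number"}}}},"force":{"type":"number"}},"required":["steps"]}

```bash
mkdir -p pics; ls; cat > h.py <<'E'
import numpy as np, cv2
from cell import *
def ray(c,uv):
    K=np.array(c["intrinsics"]);V=np.array(c["view"]);R=V[:3,:3];t=V[:3,3]
    d=np.linalg.inv(K)@np.array([uv[0],uv[1],1.]);d=np.array([d[0],-d[1],-d[2]])
    return -R.T@t, R.T@d
def atz(c,uv,z):
    o,d=ray(c,uv);return o+d*(z-o[2])/d[2]
def proj(c,P):
    P=np.atleast_2d(P);V=np.array(c["view"]);q=P@V[:3,:3].T+V[:3,3]
    q=q*[1,-1,-1];u=q@np.array(c["intrinsics"]).T;return u[:,:2]/u[:,2:]
E
python3 - <<'E'
from h import *
o=get_obs();print(o["tool_pos"],o["tool_rot"],o["force"],o["grip_width"])
for n in("scene","top"):
    c=read_camera(n);cv2.imwrite(f"pics/{n}0.png",cv2.resize(c["frame"][:,:,::-1],(800,600)))
    print(n,np.round(c["intrinsics"],1).tolist(),ray(c,(256,192)))
    for k in["lunchbox","lunch_lid","cooker","cooker_lid","jar","mug","bowl","rice_cup","sauce","spatula","teaspoon"]:
        print(k,[(round(s["p"],2),np.round(s["extent"]).tolist()) for s in silhouettes(n,k)[:3]])
E
```

```text
pics
[ 0.15540941 -0.63050625  0.19483093] [-1.79887190e+02  6.30527585e-03  1.38525614e+01] [-0.61151626  0.55780495  0.67021429] 0.08694002161062325
scene [[400.0, 0.0, 247.4], [0.0, 400.0, 184.0], [0.0, 0.0, 1.0]] (array([ 1.11803486, -0.45532954,  1.28685574]), array([-0.42128912,  0.29730351, -0.8573112 ]))
lunchbox [(0.83, [70.0, 249.0, 139.0, 306.0]), (0.74, [117.0, 155.0, 169.0, 214.0]), (0.72, [195.0, 144.0, 260.0, 191.0])]
lunch_lid [(0.84, [195.0, 144.0, 255.0, 182.0]), (0.8, [67.0, 247.0, 137.0, 299.0]), (0.74, [354.0, 190.0, 378.0, 214.0])]
cooker [(0.8, [296.0, 98.0, 360.0, 181.0])]
cooker_lid [(0.68, [311.0, 95.0, 361.0, 162.0]), (0.65, [258.0, 170.0, 286.0, 214.0])]
jar [(0.6, [259.0, 171.0, 283.0, 213.0])]
mug [(0.64, [373.0, 151.0, 399.0, 179.0])]
bowl [(0.66, [216.0, 262.0, 252.0, 294.0])]
rice_cup [(0.77, [356.0, 190.0, 377.0, 215.0])]
sauce [(0.82, [155.0, 278.0, 174.0, 303.0])]
spatula [(0.87, [272.0, 228.0, 340.0, 272.0])]
teaspoon [(0.6, [265.0, 213.0, 294.0, 236.0]), (0.18, [311.0, 98.0, 363.0, 159.0])]
top [[369.9, 0.0, 259.4], [0.0, 369.9, 193.3], [0.0, 0.0, 1.0]] (array([ 0.2957159 , -0.07405597,  1.49171405]), array([ 0.15799649,  0.00789053, -0.98745636]))
lunchbox [(0.83, [362.0, 180.0, 420.0, 225.0]), (0.77, [291.0, 168.0, 348.0, 221.0]), (0.7, [313.0, 239.0, 350.0, 295.0])]
lunch_lid [(0.89, [363.0, 182.0, 422.0, 222.0]), (0.87, [292.0, 172.0, 348.0, 189.0]), (0.67, [311.0, 237.0, 351.0, 296.0])]
cooker [(0.77, [118.0, 161.0, 191.0, 231.0])]
cooker_lid [(0.96, [123.0, 164.0, 187.0, 202.0])]
jar [(0.73, [224.0, 172.0, 248.0, 199.0])]
mug [(0.58, [105.0, 145.0, 138.0, 170.0])]
bowl [(0.61, [293.0, 131.0, 321.0, 157.0]), (0.46, [106.0, 144.0, 140.0, 167.0])]
rice_cup [(0.54, [162.0, 128.0, 181.0, 146.0]), (0.3, [107.0, 146.0, 140.0, 168.0])]
sauce [(0.79, [347.0, 153.0, 365.0, 168.0])]
spatula [(0.6, [207.0, 127.0, 271.0, 146.0])]
teaspoon [(0.59, [224.0, 162.0, 262.0, 172.0])]
```

View pics/scene0.png

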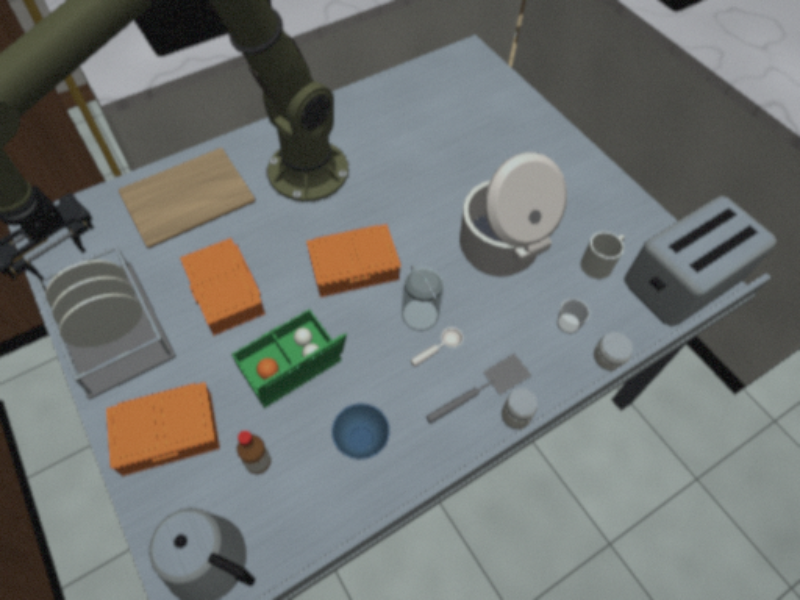

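View pics/top0.png

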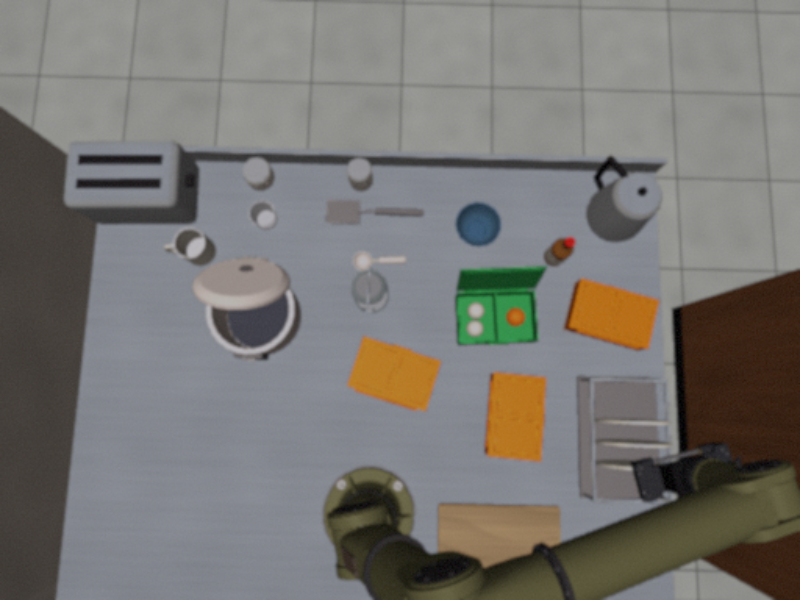

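The green lunchbox is near top-view px (497,318) in the 800x600 picture, with its lid behind it at (500,280). The cooker is near (250,310) and its lid is raised toward the far side. The jar stands between them at (369,290), and the bowl is behind the lunchbox at (479,223). The other three boxes are orange decoys. Next I'll fit the poses.

```bash
cat > fit.py <<'E'
from h import *
from scipy.optimize import minimize
def hull(c,P): return cv2.convexHull(proj(c,P).astype(np.float32))
S=4
def draw(cs,parts):
    out=[]
    for c in cs:
        m=np.zeros((384*S,512*S),np.uint8)
        for P in parts: cv2.fillConvexPoly(m,np.round(hull(c,P)*S).astype(np.int32),1)
        out.append(cv2.resize(m.astype(np.float32),(512,384),interpolation=cv2.INTER_AREA))
    return out
def place(P,x,y,a):
    P=np.array(P,float);R=np.array([[np.cos(a),-np.sin(a),0],[np.sin(a),np.cos(a),0],[0,0,1]]);return P@R.T+[x,y,0]
def lrot(P,hx,hz,t): # P in hinge frame (shut: x negative)
    P=np.array(P,float);x,z=P[:,0].copy(),P[:,2].copy()
    P[:,0]=hx+x*np.cos(t)+z*np.sin(t);P[:,2]=hz-x*np.sin(t)+z*np.cos(t);return P
def boxp(x0,x1,y0,y1,z0,z1): return np.array([[x,y,z] for x in(x0,x1) for y in(y0,y1) for z in(z0,z1)])
def lunch(p):
    x,y,a,t=p
    return [place(boxp(-.065,.065,-.1,.1,0,.055),x,y,a),place(lrot(boxp(-.13,0,-.102,.102,0,.008),.065,.055,t),x,y,a)]
th=np.linspace(0,2*np.pi,60)
def ring(r,cx,z): return np.c_[cx+r*np.cos(th),r*np.sin(th),0*th+z]
def cooker(p):
    x,y,a,t=p
    return [place(np.r_[ring(.104,0,0),ring(.104,0,.145)],x,y,a),
     place(lrot(np.r_[ring(.104,-.105,0),ring(.104,-.105,.018),ring(.088,-.105,.03)],.105,.145,t),x,y,a)]
def fit(cs,ms,f,p0):
    def cost(p):
        return sum(np.abs(a-b).sum() for a,b in zip(draw(cs,f(p)),ms))/sum(b.sum() for b in ms)
    best=None
    for t0 in (p0[3]-.12,p0[3]+.12):
        q=np.array(p0,float);q[3]=t0
        for _ in range(3):
            sim=np.vstack([q]+[q+d for d in np.diag([.02,.02,.08,.12])])
            r=minimize(cost,q,method="Nelder-Mead",options=dict(initial_simplex=sim,xatol=1e-4,fatol=1e-5));q=r.x
        if best is None or r.fun<best.fun:best=r
    return best.x,best.fun
def green(c):
    h=cv2.cvtColor(c["frame"],cv2.COLOR_RGB2HSV);m=((h[...,0]>50)&(h[...,0]<80)&(h[...,1]>120)&(h[...,2]>25)).astype(np.uint8)
    n,l,s,_=cv2.connectedComponentsWithStats(m)
    k=1+s[1:,4].argmax();m=(l==k).astype(np.uint8)
    o=cv2.findContours(m,cv2.RETR_EXTERNAL,cv2.CHAIN_APPROX_NONE)[0];cv2.drawContours(m,o,-1,1,-1);return m.astype(np.float32)
E
cat > m.py <<'E'
from fit import *
cs=[];gm=[];cm=[];C={}
for n in("scene","top"):
    c=read_camera(n);cs.append(c);gm.append(green(c));
    cm.append((silhouettes(n,"cooker")[0]["pixels"]|silhouettes(n,"cooker_lid")[0]["pixels"]).astype(np.float32))
    for k,z in(("jar",.165),("mug",.09),("bowl",.05),("sauce",.15),("teaspoon",0),("spatula",0)):
        e=silhouettes(n,k)[0]["extent"];C.setdefault(k,[]).append(atz(c,((e[0]+e[2])/2,(e[1]+e[3])/2),z/2)[:2].round(3).tolist())
print(C)
ys,xs=np.nonzero(gm[1]);p=atz(cs[1],(xs.mean(),ys.mean()),.04)
L=fit(cs,gm,lunch,[p[0],p[1],0,1.87]);print("lunch",np.round(L[0],4),L[1])
ys,xs=np.nonzero(cm[1]);p=atz(cs[1],(xs.mean(),ys.mean()),.15)
K=fit(cs,cm,cooker,[p[0],p[1],0,.75]);print("cooker",np.round(K[0],4),K[1])
ims=[]
for c in cs:
    f=cv2.resize(c["frame"][:,:,::-1],None,fx=2,fy=2)
    for P in lunch(L[0])+cooker(K[0]): cv2.polylines(f,[np.round(hull(c,P)*2+.5).astype(np.int32)],True,(0,0,255),1)
    ims.append(f)
cv2.imwrite("pics/ov.png",np.hstack([ims[0][160:560,180:780],ims[1][200:600,180:780]])[:, :])
cv2.imwrite("pics/ov.png",np.vstack([ims[0][180:450,340:760],ims[1][280:480,220:640][:,:]]))
E
python3 m.py
```

```text
{'jar': [[0.552, 0.005], [0.545, 0.016]], 'mug': [[0.654, 0.468], [0.66, 0.478]], 'bowl': [[0.733, -0.261], [0.634, -0.008]], 'sauce': [[0.668, -0.461], [0.652, -0.459]], 'teaspoon': [[0.64, -0.007], [0.638, -0.011]], 'spatula': [[0.772, 0.018], [0.767, 0.011]]}
lunch [ 0.4947 -0.3081  0.0619  1.7039] 0.13714461028575897
cooker [ 0.4822  0.2901 -0.0534  0.8092] 0.0808972418308258
```

View pics/ov.png

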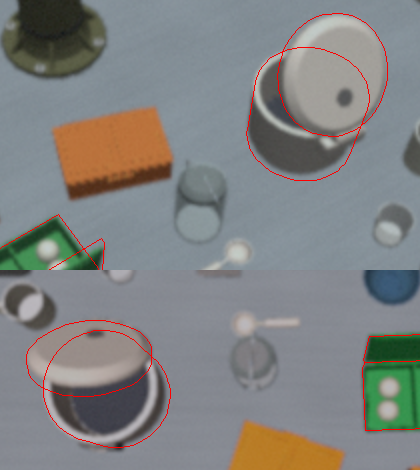

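The cooker fit follows both views well, with its lid at about 0.81 rad. The lunchbox fit is worse, probably because the dark green lid is masked badly, so I'll refine that one.

```bash
cat > m2.py <<'E'
from fit import *
import sys
def green(c):
    h=c["frame"].astype(int);m=((h[...,1]>h[...,0]*1.25+4)&(h[...,1]>h[...,2]*1.25+4)).astype(np.uint8)
    n,l,s,_=cv2.connectedComponentsWithStats(m);m=(l==1+s[1:,4].argmax()).astype(np.uint8)
    o=cv2.findContours(m,cv2.RETR_EXTERNAL,cv2.CHAIN_APPROX_NONE)[0];cv2.drawContours(m,o,-1,1,-1);return m.astype(np.float32)
cs=[read_camera("scene"),read_camera("top")];gm=[green(c) for c in cs]
L=fit(cs,gm,lunch,[.495,-.308,.03,float(sys.argv[1])]);print("lunch",np.round(L[0],4),L[1])
ims=[]
for c,b in zip(cs,[(130,180,100,90),(280,150,100,90)]):
    x,y,w,h=b
    for dr in(0,1):
        f=cv2.resize(c["frame"][y:y+h,x:x+w,::-1],None,fx=4,fy=3.3)[:300]
        f=cv2.resize(c["frame"][y:y+h,x:x+w,::-1],None,fx=3,fy=3)
        if dr:
            for P in lunch(L[0]): cv2.polylines(f,[np.round((hull(c,P)-[x,y])*3+1).astype(np.int32)],True,(0,0,255),1)
        ims.append(f)
cv2.imwrite(f"pics/ov{sys.argv[2]}.png",np.vstack([np.hstack(ims[:2]),np.hstack(ims[2:])]))
E
python3 m2.py 1.87 2
```

```text
lunch [ 0.4931 -0.3091  0.0625  1.7263] 0.08377151191234589
```

View pics/ov2.png

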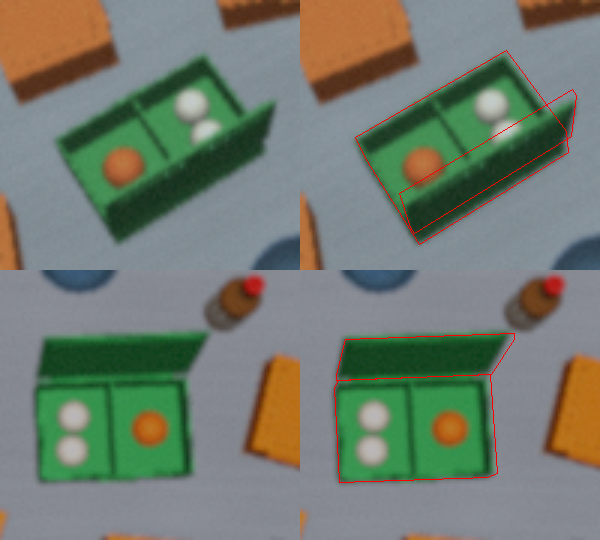

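The lunchbox is at about (0.493, -0.309) with yaw 0.06. The overlay sits slightly upright of the picture, so the lid is really nearer 1.85. I'll go over the top to a spot behind the lid, with the gripper closed.

{"name": "play_rows", "arguments": {"steps": [[[0,0,-0.05,0,0,0.09,0],[0,0,-0.05,0,0,0.09,0],[0,0,-0.02,0,0,0,0],[0.042,-0.023,0,0,0,0,0],[0.042,-0.023,0,0,0,0,0],[0.042,-0.023,0,0,0,0,0],[0.042,-0.023,0,0,0,0,0],[0.042,-0.023,0,0,0,0,0],[0.042,-0.023,0,0,0,0,0],[0.042,-0.023,0,0,0,0,0],[0.042,-0.023,0,0,0,0,0],[0,0,0,0,0,0,0]]]}}

```text
time_s: 3.4
tool_pos: [0.4871, -0.4189, 0.3155]
tool_rot: [-179.7, -0.2, 4.3]
force: [0.2, 0.6, 0.1]
grip_width: 0.0028
grasp_force: 0.0
```

{"name": "play_rows", "arguments": {"steps": [[[0.0435,-0.023,0,0,0,0.01,0],[0.0435,-0.023,0,0,0,0,0],[0.0435,-0.023,0,0,0,0,0],[0.0435,-0.023,0,0,0,0,0],[0,0,0.03,0,0,0,0],[0,0,0.03,0,0,0,0],[0,0,0,0,0,0,0]]]}}

```text
time_s: 4.1
tool_pos: [0.6462, -0.3244, 0.2502]
tool_rot: [-179.8, 0.5, 3.0]
force: [-0.4, -0.1, -0.7]
grip_width: 0.0005
grasp_force: 0.0
```

```bash
python3 - <<'E'
from h import *
print(read_camera("top").keys())
ims=[]
for n,(x,y,w,h) in(("scene",(120,130,130,150)),("wrist",(0,0,512,384))):
    c=read_camera(n);ims.append(cv2.resize(c["frame"][y:y+h,x:x+w,::-1],(int(w*450/h),450))); 
cv2.imwrite("pics/b.png",cv2.resize(np.hstack(ims),(800,366)))
E
```

```text
dict_keys(['frame', 'intrinsics', 'view'])
```

View pics/b.png

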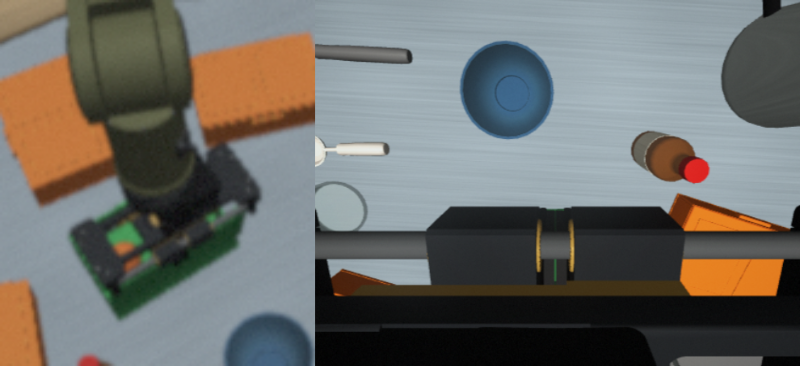

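The scene view at left shows the gripper just beyond the lid. In the wrist view the bowl and bottle are clear of the fingers. I'll back off a bit further in +x, go down behind the lid and pull until it touches.

{"name": "play_rows", "arguments": {"steps": [[[0.022,0,0,0,0,0,0],[0,-0.008,0.03,0,0,0,0],[0,0,0.04,0,0,0,0],[0,0,0.04,0,0,0,0],[0,0,0,0,0,0,0],[-0.01,0,0,0,0,0,0],[-0.01,0,0,0,0,0,0],[0,0,0,0,0,0,0]]]}}

```text
time_s: 5.05
tool_pos: [0.6498, -0.3194, 0.1502]
tool_rot: [179.8, -0.2, 2.8]
force: [-0.3, 0.2, -0.2]
grip_width: 0.0003
grasp_force: 0.0
```

{"name": "play_rows", "arguments": {"steps": [[[-0.01,0,0,0,0,0,0],[-0.01,0,0,0,0,0,0],[-0.01,0,0,0,0,0,0],[-0.01,0,0,0,0,0,0],[-0.01,0,0,0,0,0,0],[-0.01,0,0,0,0,0,0],[-0.01,0,0,0,0,0,0],[0,0,0,0,0,0,0]]]}}

```text
time_s: 5.85
tool_pos: [0.5784, -0.3217, 0.1462]
tool_rot: [180.0, 0.1, 2.9]
force: [0.1, -0.5, -0.5]
grip_width: 0.0006
grasp_force: 0.0
```

```bash
python3 - <<'E'
from h import *
ims=[]
for n,(x,y,w,h) in(("scene",(120,130,130,130)),("top",(270,140,110,110))):
    c=read_camera(n);ims.append(cv2.resize(c["frame"][y:y+h,x:x+w,::-1],(400,400))); 
cv2.imwrite("pics/c.png",np.hstack(ims))
E
```

```text
(no output)
```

View pics/c.png

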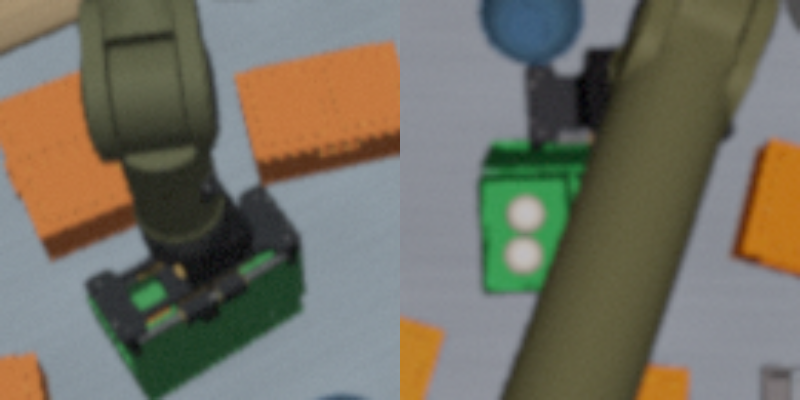

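The lid strip in the top view has narrowed from about 13 px to 8 px, so the lid is now about upright. Now I'll follow the arc over and down.

{"name": "play_rows", "arguments": {"steps": [[[-0.0135,0,-0.0015,0,0,0,0],[-0.0135,0,-0.0015,0,0,0,0],[-0.012,0,0.004,0,0,0,0],[-0.012,0,0.004,0,0,0,0],[-0.0105,0,0.0065,0,0,0,0],[-0.0105,0,0.0065,0,0,0,0],[-0.0085,0,0.009,0,0,0,0],[-0.0085,0,0.009,0,0,0,0],[-0.0055,0,0.0115,0,0,0,0],[-0.0055,0,0.0115,0,0,0,0],[0,0,0,0,0,0,0]]]}}

```text
time_s: 7.05
tool_pos: [0.4779, -0.3255, 0.0843]
tool_rot: [-179.9, 0.2, 2.9]
force: [0.0, -0.9, -0.3]
grip_width: 0.0002
grasp_force: 0.0
```

{"name": "play_rows", "arguments": {"steps": [[[-0.003,0,0.008,0,0,0,0],[-0.003,0,0.008,0,0,0,0],[0,0,0.004,0,0,0,0],[0,0,0.002,0,0,0,0],[0,0,0.002,0,0,0,0],[0,0,0,0,0,0,0]]]}}

```text
time_s: 7.65
tool_pos: [0.4744, -0.3264, 0.0628]
tool_rot: [180.0, -0.0, 3.0]
force: [-0.3, 0.7, 0.5]
grip_width: 0.0005
grasp_force: 0.0
```

{"name": "play_rows", "arguments": {"steps": [[[0,0,0.002,0,0,0,0],[0,0,0.002,0,0,0,0],[0,0,0.002,0,0,0,0],[0,0,0,0,0,0,0],[0,0,0,0,0,0,0]]]}}

```text
time_s: 8.15
tool_pos: [0.4742, -0.3264, 0.0568]
tool_rot: [-180.0, 0.0, 3.0]
force: [-0.7, -0.3, 0.5]
grip_width: 0.0004
grasp_force: 0.0
```

The tip is below lid height and there's no force, so I'll look before going any further.

```bash
python3 - <<'E'
from h import *
ims=[]
for n,(x,y,w,h) in(("scene",(110,130,130,130)),("top",(270,140,110,110)),("wrist",(0,0,512,384))):
    c=read_camera(n);ims.append(cv2.resize(c["frame"][y:y+h,x:x+w,::-1],(400,300 if n=="wrist" else 400))); 
a=np.hstack(ims[:2])[:300+100];cv2.imwrite("pics/d.png",np.hstack([ims[0][100:400],ims[2]]))
E
```

```text
(no output)
```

View pics/d.png

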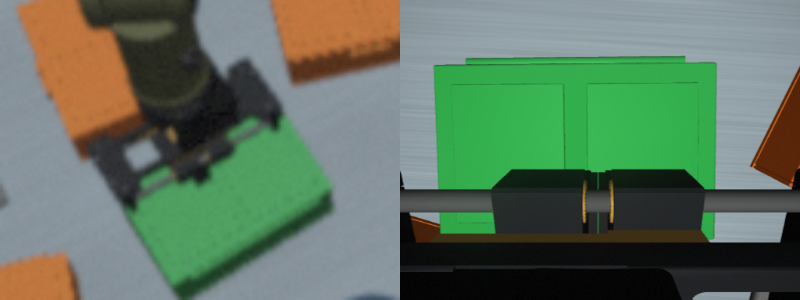

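The lid has come over and looks about shut. I'll check where the box sits relative to the fingertip using the wrist-camera edges.

```bash
python3 - <<'E'
from h import *
c=read_camera("wrist");print(get_obs()["tool_pos"],get_obs()["tool_rot"],"tcp px",proj(c,[get_obs()["tool_pos"]]))
f=c["frame"].astype(int);m=((f[...,1]>f[...,0]*1.5)&(f[...,1]>f[...,2]*1.5)&(f[...,1]>60)).astype(np.uint8)
for u in(60,150,250,350,400):
    r=np.nonzero(m[:,u])[0]; print(u,r[:1],r[-1:],[atz(c,(u,v),.063).round(4) for v in (r[:1].tolist()+r[-1:].tolist())])
for v in(90,100,150,200,250,290):
    r=np.nonzero(m[v])[0];print("row",v,r[[0,-1]],[atz(c,(u,v),.063).round(4) for u in r[[0,-1]]])
c=read_camera("top");f=c["frame"].astype(int);m=((f[...,1]>f[...,0]*1.5)&(f[...,1]>f[...,2]*1.5)).astype(np.uint8)
ys,xs=np.nonzero(m);print(xs.min(),xs.max(),ys.min(),ys.max());print([atz(c,(xs.min(),v),.063).round(3) for v in(np.nonzero(m[:,xs.min()+6])[0][[0,-1]])])
E
```

```text
[ 0.47421831 -0.32639636  0.05696989] [ 1.79996588e+02 -2.27223681e-03  2.97124546e+00] tcp px [[252.38500375 219.41118153]]
60 [83] [298] [array([ 0.5517, -0.2144,  0.063 ]), array([ 0.414 , -0.2001,  0.063 ])]
150 [74] [216] [array([ 0.559, -0.265,  0.063]), array([ 0.4753, -0.2623,  0.063 ])]
250 [73] [220] [array([ 0.5624, -0.3206,  0.063 ]), array([ 0.4759, -0.3248,  0.063 ])]
350 [72] [216] [array([ 0.5658, -0.3761,  0.063 ]), array([ 0.4818, -0.3871,  0.063 ])]
400 [80] [305] [array([ 0.563 , -0.4046,  0.063 ]), array([ 0.4204, -0.429 ,  0.063 ])]
row 90 [ 44 404] [array([ 0.5474, -0.2049,  0.063 ]), array([ 0.5579, -0.4078,  0.063 ])]
row 100 [ 44 404] [array([ 0.542 , -0.2043,  0.063 ]), array([ 0.5525, -0.4087,  0.063 ])]
row 150 [ 46 403] [array([ 0.5135, -0.2022,  0.063 ]), array([ 0.5243, -0.413 ,  0.063 ])]
row 200 [ 48 402] [array([ 0.4825, -0.1998,  0.063 ]), array([ 0.4937, -0.4177,  0.063 ])]Traceback (most recent call last):
  File "<stdin>", line 7, in <module>
IndexError: index 0 is out of bounds for axis 0 with size 0
```

```bash
python3 - <<'E'
from h import *
P=[];F=[]
for i in range(6):
    c=read_camera("wrist");o=get_obs();P.append(o["tool_pos"]);F.append(o["force"])
print(np.mean(P,0),np.std(P,0),np.mean(F,0),np.std(F,0))
f=c["frame"].astype(int);m=((f[...,1]>f[...,0]*1.5)&(f[...,1]>f[...,2]*1.5)&(f[...,1]>60)).astype(np.uint8)
C=ray(c,(0,0))[0];print("cam",C)
for v in(90,120,150,180,210):
    r=np.nonzero(m[v])[0][[0,-1]]+[0,1];a,b=[atz(c,(u,v),.063) for u in r];w=np.linalg.norm(a-b)
    k=.204/w; q=C+k*((a+b)/2-C); print(v,w.round(4),q.round(4))
E
```

```text
[ 0.4741963  -0.32643753  0.05697785] [2.40118145e-05 2.47006458e-05 1.33211811e-05] [ 0.04463454 -0.17830316  0.24429989] [0.60937436 0.43430688 0.31490448]
cam [ 0.5418288  -0.3234996   0.24672817]
90 0.2043 [ 0.5526 -0.3064  0.0632]
120 0.2073 [ 0.5362 -0.3074  0.066 ]
150 0.2118 [ 0.5197 -0.3085  0.0697]
180 0.2164 [ 0.5031 -0.3096  0.0735]
210 0.2206 [ 0.4862 -0.3104  0.0769]
```

```bash
cat > st.py <<'E'
from fit import *
import itertools
def masks(c):
    f=c["frame"].astype(int);r,g,b=f[...,0],f[...,1],f[...,2]
    G=(g>r*1.25+4)&(g>b*1.25+4)
    B=((b>=g)&(b>r-2)&(b>85))|((r>g*1.25)&(r>90)) # table / orange
    n,l,s,_=cv2.connectedComponentsWithStats(G.astype(np.uint8));G=(l==1+s[1:,4].argmax())
    return G.astype(np.float32),B.astype(np.float32)
def run(cams):
    cs=[read_camera(n) for n in cams];ms=[masks(c) for c in cs]
    w=[1/max(m[0].sum(),300) for m in ms]
    def cost(p): return sum(k*(((1-d)*G).sum()+(d*B).sum()) for d,(G,B),k in zip(draw(cs,lunch(p)),ms,w))
    for t in(0,.05,.1,.15,.2,.3,.5):
        r=minimize(lambda q:cost([*q,t]),[.493,-.309,.06],method="Nelder-Mead",options=dict(initial_simplex=np.array([[.493,-.309,.06],[.503,-.309,.06],[.493,-.299,.06],[.493,-.309,.1]]),xatol=2e-4,fatol=1e-5,maxiter=80))
        print(cams,t,r.x.round(4),round(r.fun,4))
if __name__=="__main__":
    run(["scene"]);run(["wrist"]);run(["scene","wrist"])
E
python3 st.py
```

```text
['scene'] 0 [ 0.4915 -0.3104  0.0555] 0.0024
['scene'] 0.05 [ 0.4918 -0.3101  0.0555] 0.0022
['scene'] 0.1 [ 0.4932 -0.3104  0.0607] 0.0026
['scene'] 0.15 [ 0.493  -0.3108  0.0637] 0.0048
['scene'] 0.2 [ 0.4936 -0.3109  0.0689] 0.008
['scene'] 0.3 [ 0.4934 -0.3118  0.0725] 0.0155
['scene'] 0.5 [ 0.4944 -0.313   0.0645] 0.0289
['wrist'] 0 [ 0.4966 -0.3094  0.0592] 0.0612
['wrist'] 0.05 [ 0.4963 -0.3098  0.0599] 0.0489
['wrist'] 0.1 [ 0.4959 -0.3099  0.0596] 0.0365
['wrist'] 0.15 [ 0.4955 -0.3098  0.0595] 0.0245
['wrist'] 0.2 [ 0.4951 -0.3099  0.0587] 0.0198
['wrist'] 0.3 [ 0.4942 -0.309   0.0602] 0.0579
['wrist'] 0.5 [ 0.4926 -0.307   0.0592] 0.1409
['scene', 'wrist'] 0 [ 0.4965 -0.3102  0.06  ] 0.0764
['scene', 'wrist'] 0.05 [ 0.4959 -0.3097  0.0524] 0.0619
['scene', 'wrist'] 0.1 [ 0.4955 -0.3105  0.0588] 0.0474
['scene', 'wrist'] 0.15 [ 0.495  -0.3104  0.0677] 0.0356
['scene', 'wrist'] 0.2 [ 0.4949 -0.3102  0.0638] 0.0315
['scene', 'wrist'] 0.3 [ 0.4943 -0.3114  0.0595] 0.0768
['scene', 'wrist'] 0.5 [ 0.4929 -0.3124  0.0586] 0.1789
```

The wrist view suggests the lid is still about 0.15–0.2 rad open, while the tip reads low. Before lifting I'll look closely at the fingertip.

```bash
python3 - <<'E'
from fit import *
w=read_camera("wrist");t=read_camera("scene");o=np.array(get_obs()["tool_pos"])
for p in([.0095,0,0],[.0095,0,.019],[.0095,0,.07]): print(p,proj(w,[o+p]).round(0))
f=w["frame"][150:330,120:390,::-1].astype(float)/255;f=(np.clip(f,0,1)**.5*255).astype(np.uint8)
g=t["frame"][165:255,115:205,::-1].astype(float)/255;g=(np.clip(g,0,1)**.6*255).astype(np.uint8)
a=cv2.resize(f,(480,320),interpolation=cv2.INTER_CUBIC);b=cv2.resize(g,(320,320),interpolation=cv2.INTER_CUBIC)
q=((proj(t,[o])[0]-[115,165])*320/90).astype(int);cv2.circle(b,tuple(q.tolist()),3,(0,0,255),1)
cv2.imwrite("pics/e.png",np.hstack([a,b]))
E
```

```text
[0.0095, 0, 0] [[253. 205.]]
[0.0095, 0, 0.019] [[253. 215.]]
[0.0095, 0, 0.07] [[253. 254.]]
```

View pics/e.png

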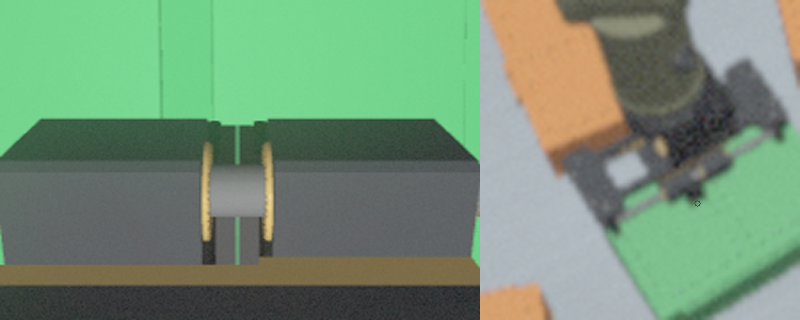

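The visible fingertip ends at about row 217, on the lid. That matches a tip about 19 mm above the reported TCP (row 205 expected), so the lid is still about 0.15–0.2 rad open. I'll keep pressing until the force rises.

{"name": "play_rows", "arguments": {"steps": [[[0,0,0.003,0,0,0,0],[0,0,0.003,0,0,0,0],[0,0,0.003,0,0,0,0],[0,0,0,0,0,0,0],[0,0,0,0,0,0,0]]]}}

```text
time_s: 9.45
tool_pos: [0.4741, -0.3263, 0.0477]
tool_rot: [-180.0, 0.0, 3.0]
force: [-0.4, -0.4, 0.5]
grip_width: 0.0005
grasp_force: 0.0
```

```bash
cat > wr.py <<'E'
from h import *
F=[]
for i in range(5): c=read_camera("wrist");o=get_obs();F.append(o["force"])
print("z",o["tool_pos"],"F",np.mean(F,0).round(2))
f=c["frame"].astype(int);m=((f[...,1]>f[...,0]*1.5)&(f[...,1]>f[...,2]*1.5)&(f[...,1]>60)).astype(np.uint8)
C=ray(c,(0,0))[0];Q=[]
for v in range(95,215,5):
    r=np.nonzero(m[v])[0]
    if len(r)<200: continue
    r=r[[0,-1]]+[0,1];a,b=[atz(c,(u,v),.063) for u in r];w=np.linalg.norm(a-b);Q.append(C+.204/w*((a+b)/2-C))
Q=np.array(Q);k=np.polyfit(Q[:,0],Q[:,2],1);print("theta",np.arctan(-k[0]),"z at .555,.474",np.polyval(k,[.555,.474]))
E
python3 wr.py
```

```text
z [ 0.47428184 -0.32640502  0.0480436 ] F [-0.06  0.27 -0.18]
theta 0.10914125850018476 z at .555,.474 [0.06225925 0.07113497]
```

That confirms it: the lid went from about 0.2 to 0.11 rad. I'll press on.

{"name": "play_rows", "arguments": {"steps": [[[0,0,0.003,0,0,0,0],[0,0,0.003,0,0,0,0],[0,0,0.002,0,0,0,0],[0,0,0,0,0,0,0],[0,0,0,0,0,0,0]]]}}

```text
time_s: 10.2
tool_pos: [0.4741, -0.3263, 0.0397]
tool_rot: [-180.0, 0.0, 3.0]
force: [0.7, 0.2, 0.8]
grip_width: 0.0003
grasp_force: 0.0
```

```bash
python3 wr.py
```

```text
z [ 0.47425468 -0.32642375  0.0400181 ] F [-0.17 -0.    0.18]
theta 0.02651436016864779 z at .555,.474 [0.06214913 0.0642973 ]
```

{"name": "play_rows", "arguments": {"steps": [[[0,0,0.002,0,0,0,0],[0,0,0.002,0,0,0,0],[0,0,0,0,0,0,0],[0,0,0,0,0,0,0]]]}}

```text
time_s: 10.85
tool_pos: [0.4743, -0.3266, 0.0368]
tool_rot: [180.0, -0.0, 3.0]
force: [-1.8, 1.2, 5.7]
grip_width: 0.0004
grasp_force: 2.9
```

```bash
python3 wr.py
```

```text
z [ 0.47427809 -0.32660121  0.03681307] F [-1.57  0.62  5.45]
theta 0.0021444922183830864 z at .555,.474 [0.06205855 0.06223226]
```

The lunchbox lid is shut, with about 5.5 N of contact and θ≈0. One small extra press, then I'll lift and move over to the cooker.

{"name": "play_rows", "arguments": {"steps": [[[0,0,0.002,0,0,0,0],[0,0,0,0,0,0,0],[0,0,-0.02,0,0,0,0],[0,0,-0.04,0,0,0,0],[0,0,-0.048,0,0,0,0],[0,0,-0.048,0,0,0,0],[0,0,-0.048,0,0,0,0],[0,0,-0.048,0,0,0,0],[0,0,-0.048,0,0,0,0],[0,0,-0.03,0,0,0,0],[0,0,0,0,0,0,0]]]}}

```text
time_s: 12.2
tool_pos: [0.476, -0.3272, 0.3694]
tool_rot: [179.7, -0.4, 3.0]
force: [-0.7, -0.1, 1.1]
grip_width: 0.0004
grasp_force: 0.0
```

```bash
python3 - <<'E'
from st import *
run(["wrist"])
E
```

```text
['wrist'] 0 [ 0.4923 -0.3101  0.0579] 0.0379
['wrist'] 0.05 [ 0.4924 -0.3104  0.0626] 0.0307
['wrist'] 0.1 [ 0.4938 -0.3102  0.0579] 0.0337
['wrist'] 0.15 [ 0.493  -0.3104  0.0685] 0.0353
['wrist'] 0.2 [ 0.493  -0.3107  0.0598] 0.0396
['wrist'] 0.3 [ 0.4925 -0.3109  0.0644] 0.0501
['wrist'] 0.5 [ 0.4898 -0.3114  0.0618] 0.0866
```

{"name": "play_rows", "arguments": {"steps": [[[0.004,-0.044,0,0,0,0,0],[0.004,-0.044,0,0,0,0,0],[0.004,-0.044,0,0,0,0,0],[0.004,-0.044,0,0,0,0,0],[0.004,-0.044,0,0,0,0,0],[0.004,-0.044,0,0,0,0,0],[0.004,-0.044,0,0,0,0,0],[0,0,0,0,0,0,0]]]}}

```text
time_s: 13.05
tool_pos: [0.4853, -0.0094, 0.3627]
tool_rot: [-179.9, 0.1, 3.7]
force: [-0.5, 0.6, 0.8]
grip_width: 0.0001
grasp_force: 0.0
```

{"name": "play_rows", "arguments": {"steps": [[[0.005,-0.042,0,0,0,0,0],[0.005,-0.042,0,0,0,0,0],[0.005,-0.042,0,0,0,0,0],[0.005,-0.042,0,0,0,0,0],[0.005,-0.042,0,0,0,0,0],[0.005,-0.042,0,0,0,0,0],[0.005,-0.042,0,0,0,0.06,0],[0,0,0,0,0,0.06,0],[0,0,0,0,0,0,0]]]}}

```text
time_s: 13.95
tool_pos: [0.5051, 0.2788, 0.3616]
tool_rot: [179.9, 0.2, -3.7]
force: [-0.1, -0.6, -0.6]
grip_width: 0.0006
grasp_force: 0.0
```

{"name": "play_rows", "arguments": {"steps": [[[-0.002,-0.008,0.035,0,0,0,0],[0,0,0.035,0,0,0,0],[0,0,0.025,0,0,0,0],[0,0,0,0,0,0,0],[-0.01,0,0.009,0,0,0,0],[-0.01,0,0.009,0,0,0,0],[-0.01,0,0.009,0,0,0,0],[-0.007,0,0.009,0,0,0,0],[-0.007,0,0.009,0,0,0,0],[-0.007,0,0.009,0,0,0,0],[0,0,0,0,0,0,0]]]}}

```text
time_s: 15.05
tool_pos: [0.4522, 0.2895, 0.2137]
tool_rot: [179.9, 0.1, -3.9]
force: [0.1, 1.5, -0.3]
grip_width: 0.0007
grasp_force: 0.0
```

```bash
python3 - <<'E'
from h import *
F=[]
for i in range(4): c=read_camera("wrist");F.append(get_obs()["force"])
print(np.mean(F,0),get_obs()["tool_pos"])
t=read_camera("scene");g=t["frame"][80:200,270:390,::-1]
cv2.imwrite("pics/f.png",np.hstack([cv2.resize(c["frame"][:,:,::-1],(440,330)),cv2.resize(g,(330,330),interpolation=cv2.INTER_CUBIC)]))
E
```

```text
[-0.01787653  0.18026875  0.2264477 ] [0.4536315  0.28994242 0.21493191]
```

View pics/f.png

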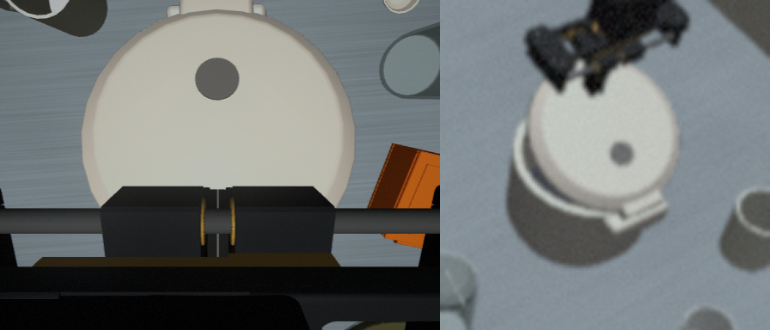

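The fingers are on the outer face near the front edge and the lid is following down. I'll continue.

{"name": "play_rows", "arguments": {"steps": [[[-0.006,0,0.01,0,0,0,0],[-0.005,0,0.01,0,0,0,0],[-0.005,0,0.01,0,0,0,0],[-0.003,0,0.01,0,0,0,0],[-0.003,0,0.008,0,0,0,0],[-0.002,0,0.006,0,0,0,0],[0,0,0.004,0,0,0,0],[0,0,0,0,0,0,0],[0,0,0,0,0,0,0]]]}}

```text
time_s: 16.2
tool_pos: [0.4296, 0.291, 0.1567]
tool_rot: [180.0, 0.0, -3.9]
force: [-0.1, 0.4, -0.5]
grip_width: 0.0004
grasp_force: 0.0
```

{"name": "play_rows", "arguments": {"steps": [[[0,0,0.002,0,0,0,0],[0,0,0.002,0,0,0,0],[0,0,0.002,0,0,0,0],[0,0,0.002,0,0,0,0],[0,0,0,0,0,0,0],[0,0,0,0,0,0,0]]]}}

```text
time_s: 16.8
tool_pos: [0.4296, 0.2914, 0.1489]
tool_rot: [-180.0, -0.0, -3.9]
force: [-2.1, 0.1, 1.2]
grip_width: 0.0004
grasp_force: 0.8
```

{"name": "play_rows", "arguments": {"steps": [[[0,0,0.002,0,0,0,0],[0,0,0.002,0,0,0,0],[0,0,0,0,0,0,0],[0,0,0,0,0,0,0]]]}}

```text
time_s: 17.2
tool_pos: [0.4297, 0.2914, 0.1486]
tool_rot: [179.9, -0.1, -3.9]
force: [-9.2, -5.2, 26.0]
grip_width: 0.0003
grasp_force: 12.8
```

That's a hard stop. The reported height gives the same 26 mm tip offset as the lunchbox press, so both lids are shut. I'll lift clear and check.

{"name": "play_rows", "arguments": {"steps": [[[0,0,-0.01,0,0,0,0],[0,0,-0.04,0,0,0,0],[0,0,-0.048,0,0,0,0],[0,0,-0.048,0,0,0,0],[0,0,-0.048,0,0,0,0],[0,-0.045,0,0,0,0,0],[0,0.045,0,0,0,0,0],[0,0,0,0,0,0,0],[0,0,0,0,0,0,0]]]}}

```text
time_s: 18.1
tool_pos: [0.4303, 0.2906, 0.3382]
tool_rot: [180.0, 0.0, -4.0]
force: [-0.5, -0.3, 0.0]
grip_width: 0.0006
grasp_force: 0.0
```

```bash
python3 - <<'E'
from st import *
run(["scene","top"])
t=read_camera("scene");w=read_camera("wrist")
cv2.imwrite("pics/g.png",np.hstack([cv2.resize(w["frame"][:,:,::-1],(360,270)),cv2.resize(t["frame"][70:310,60:450,::-1],(439,270))]))
o=get_obs();print(o["tool_pos"],o["force"],o["time_s"])
E
```

```text
['scene', 'top'] 0 [ 0.4932 -0.3102  0.0628] 0.0116
['scene', 'top'] 0.05 [ 0.4937 -0.3104  0.0514] 0.0292
['scene', 'top'] 0.1 [ 0.4934 -0.3104  0.0593] 0.0534
['scene', 'top'] 0.15 [ 0.4937 -0.3107  0.059 ] 0.073
['scene', 'top'] 0.2 [ 0.4928 -0.3109  0.056 ] 0.0953
['scene', 'top'] 0.3 [ 0.4933 -0.3105  0.0558] 0.127
['scene', 'top'] 0.5 [ 0.4925 -0.3099  0.067 ] 0.1661
[0.42961994 0.2915533  0.33944485] [-0.08659867  0.38695696 -0.25922491] 18.3
```

View pics/g.png

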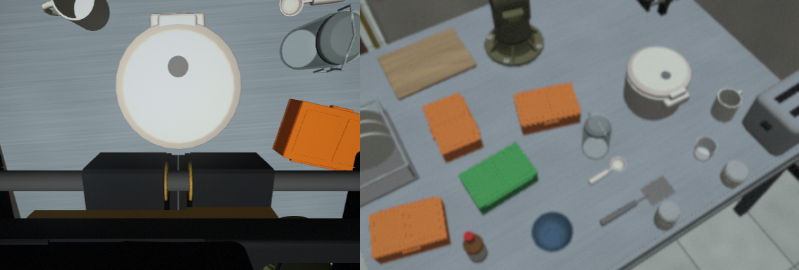

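The wrist view shows the cooker lid flat and round at (178,85), and the scene view shows the green lid flat at (498,177). Everything else is where it was, and the lunchbox hasn't moved.

```bash
python3 -c "
from cell import *
print(sign_off())"
```

```text
the job is handed in; nothing more can be done
None
```

I closed both lids and handed the job in after about 18 s of robot time; the final pictures show both flat, the lunchbox where it started and nothing else visibly disturbed, but the sign-off did not return a verdict.

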